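# Unclamp a relay from the test socket and show its pins to the inspection camera

### The arm

A 6-joint arm with a two-finger parallel gripper is mounted at the origin on the work surface. World frame = base frame: x ahead of the robot, y to its left, z up, the work surface at z = 0. Lengths are in m, angles in degrees, forces in N, time in s.
With the tool pointing down it reaches from about 0.25 to 0.725 m from the base axis. Payload 9.7 kg.
Tool frame: the origin (TCP) lies between the finger pads; the fingertips stand 11 mm ahead of it and the grasp point (between the pads) lies 8 mm behind it; z points along the fingers, x is the direction in which the jaws open and shut, and the axes are right-handed (so a half turn about z gives the same grasp; the last joint's range is limited). The gripper opens to 85 mm and grips with 20 to 120 N. Pads are 22 mm wide; open, the fingers measure 114 mm over their backs; the gripper's body (76 mm by 85 mm) begins 54 mm behind the grasp point. The pads swing forward as they close: fully open they stand 13 mm farther back than shut.
Start: joints at [-77.235, 4.979, 10.078, 95.1, 0, 90], TCP at [0.122, -0.536, 0.242] pointing down, gripper open.
Joint ranges: [-179.16, 179.16], [-48.56, 103.87], [-65.8, 70.77], [-126.05, 130.52], [-82.76, 87.17], [-180, 180]. Speed limits (degrees/s): [127.2, 127.2, 147.25, 180, 180, 180].

### API

Orientations are given as [roll, pitch, yaw] about the fixed x, y, z axes, in that order (R = Rz(yaw) Ry(pitch) Rx(roll)).
In Python, from workcell import get_obs, camera, job_done gives the robot as it stands.
- The arm moves only by the tool arm_command, never from a script. Its argument "increments" is a list of rows, each a list of 2 entries, a list of its own where there are three numbers: the shift along the tool's x, y, z in units of 25 mm (1.0 is 25 mm), then the turn about the tool's z in units of 6 degrees (1.0 is 6 degrees). In form: [[[dx, dy, dz], roll], ...]. A call has 1 to 5 rows; each row is the pose to reach, as a shift and turn from the pose measured when the call began, along the tool's axes at that moment; what a row does not reach only later rows make up. A row lasts 1/10 s, in which the tool goes at most 50 mm and 8.59 degrees, less where a joint would pass 70% of its speed; a pose out of reach is approached as far as the arm can. A call with a gripper value outside its range is refused whole. "claw" is the closure, from -1 (fully open) to 1 (shut), so that 0 is half open, set as the call begins (left out, the last holds). The fingers move at their own pace and stop on an object; "force" is the grip in N (left out, the last holds). Time passes only in rows, so rows that repeat a pose let the fingers close. It gives the time, the measured TCP pose, the force and the opening at its end, in the units of the state.
- get_obs(): the state, without advancing time (a new reading comes with each control period).
- camera(name): name is "scene" or "top" or "wrist"; returns a dict with "frame" (400x640x3 uint8, red, green, blue), "range_z" (400x640 float32, m along the optical axis (not along the pixel's ray), 0 where there is no reading), "K" (3x3 intrinsics, pixels), "R" (3x3) and "t" (3): a world point X has camera coordinates R X + t; the wrist camera has in their place "hand_eye" (4x4, takes a point from camera to tool coordinates, whose origin is the TCP and whose axes are the tool frame's). Camera axes: x right, y down, z forward; pixel columns grow to the right and rows downward; lengths in m; the calibration is good to about 2 mm. A picture is of the moment at which its call begins: read the wrist's pose just before it.
- job_done(): hands the job in, once; it reports no verdict.
The state is a dict: "time": time; "q": joint angles; "qd": joint speeds; "joint_efforts": joint torques, N m; "ee_pos": TCP position; "tcp_rot": TCP orientation; "wrist_force": force on the tool from outside, world axes, zero at the start; "torque": the same for the moment, N m; "opening": finger opening in m.
Only numpy, scipy, OpenCV 4.12 (cv2) and the standard library are available. Lean on these libraries where they do the work, as an engineer would, in place of code of your own. Each camera call takes 0.05 s, during which the arm holds its last target.

### The job

On the test fixture, turn the clamp knob clockwise until it clicks over and stays released, then pull the relay it held out of the socket. Show its pins to the inspection camera: hold it in the air with the underside of its plug on the optical axis about 110 mm in front of the lens, pins squarely facing the lens, the long side of its base in the upright plane in which the camera tilts. Finish while holding it there, still, and leave the camera and all else on the bench as they are.

Things in the scene. Friction and masses are not known exactly. Their poses are not given: they have to be found in the camera images.
- fixture: Fixed test fixture: aluminium plate 190 (x) x 100 (y) x 12 mm on the bench; origin at the centre of its underside, z up. At x = -40 mm, y = 0 stands the clamp knob on a steel post; at x = +40 mm, y = 0 a black socket block 74 x 52 mm, its top 28 mm above the bench, with a pocket that holds the relay's plug.
- clamp (a joint): Knob angle (rad): 0 clamped, grows clockwise seen from above, stops at 0 and 1.2. A spring detent resists with up to 0.15 N m; past 0.6 it snaps on to 1.2 (released). It stays in either place. Its steel tongue (14 mm wide, 60 mm from the axis to its tip, 40 to 45 mm above the bench) overlaps the relay's base plate at 0 and is clear of it at 1.2.
- clamp_grip (a point): Point on the knob's vertical axis 66 mm above the bench, the height to grip. The grip is an upright black bar 42 mm long (this point's x, along the tongue), 14 mm thick (its y), from 45 to 75 mm above the bench; pinch it across its thickness. The point turns with the knob, z up.
- relay: Loose plug-in relay in the socket, about 90 g. Origin: centre of the plug's underside (pins there), z to its top, x along the fixture's x, same either way round. From below: black plug 30 (x) x 20 (y) x 12 mm, black base plate 56 x 28 x 10, grey body 36 x 28 x 42 (top 64 mm from the origin). Seated, the origin is 16 mm above the bench, the plug 12 mm deep in the pocket with 1.5 mm play each side.
- relay_grip (a point): Point on the relay axis, 48 mm from its origin towards its top: the middle of its grey body at the height to pinch it, across its 28 mm (y). Turns with the relay.
- camera: Fixed inspection camera: round steel foot 90 mm across on the bench (origin at the centre of its underside, z up), two aluminium yoke arms at its +y and -y sides, which carry a tilting grey camera head 60 mm above the bench; about 100 mm tall.
- cam_tilt (a joint): Tilt (rad) of the camera head: 0 = lens looks straight up, growing as the lens leans towards the camera foot's -x side (roughly the robot). Set before the start, very stiff; do not change it.
- focus (a point): The camera's point of focus in the air: on its optical axis, 110 mm in front of the lens and 150 mm from the tilt pivot. Its z points along the optical axis away from the lens (up and leaning towards the robot), its y is the level tilt axis, parallel to the yoke's y.
- spare_relay: loose bystander: a second relay of the same make as the clamped one, lying on its side on the bench; origin on the bench under it. Leave it.
- lamp_a: loose bystander: pilot lamp, 53 mm tall, 30 mm across, standing on the bench between fixture and camera; origin at the centre of its underside. Leave it.
- lamp_b: loose bystander: pilot lamp like lamp_a, standing near the robot. Leave it.
- lamp_c: loose bystander: pilot lamp like lamp_a, standing near the robot. Leave it.
- screwdriver: loose bystander: screwdriver, 190 mm, lying near the robot. Leave it.
- din_rail: loose bystander: 260 mm offcut of steel mounting rail, 35 mm wide, lying flat beyond the fixture and camera. Leave it.
- terminals: loose bystander: stack of terminal blocks, 37 x 46 x 40 mm, beyond the fixture and camera. Leave it.
Things that resemble listed ones, but are neither listed nor needed, are in the scene too. Leave any pink or yellow look-alike of the relay alone.

How it is judged:
By the outcome, as a careful person would: the job done as asked, in the order asked, and still so for the second after the job is handed in, while the arm keeps its last pose, push and grip.
It also fails if it takes over 51 s, if anything falls off the work surface, if the arm or the gripper's body presses on something with over 40 N, if the wrist force passes 120 N, or if a joint passes its speed limit or range.

## Working session

There is one attempt and no reset: what is moved stays moved. The work goes in short steps, Python scripts to look and compute and a tool call to move; the robot and the scene stay as the last step left them, time stands still between calls to the robot, and variables do not carry over. Pictures are saved under pics/ and viewed, and the job is handed in when it is done.

Besides the shell and the picture viewer there is one more tool, called after "Request:" as name(argument=value, ...) on one line, values as JSON. arm_command: Moves the arm, as the interface text tells. Its arguments: {"type":"object","properties":{"increments":{"type":"array"},"claw":{"type":"number"},"force":{"type":"number"}},"required":["increments"]}

```bash
ls; mkdir -p pics; python3 - <<'E'
from workcell import get_obs,camera
import cv2,numpy as np
print(get_obs())
for n in ["scene","top"]:
    c=camera(n); cv2.imwrite(f"pics/{n}0.png",c["frame"][:,:,::-1]); np.savez(f"{n}0.npz",**c); print(n,c["K"],c["R"],c["t"])
E
```

```text
pics
{'time': 0.0, 'q': array([-7.72356766e+01,  5.01162081e+00,  1.00336193e+01,  9.50981334e+01,
        1.19653921e-03,  8.99991710e+01]), 'qd': array([ 0.03878393,  0.06411575, -0.0536662 ,  0.02613961,  0.04430501,
        0.09163569]), 'joint_efforts': array([ 4.49500812e-04, -5.20383954e+01,  4.64807940e+01,  1.61785068e-02,
        1.93490723e-05,  8.82787901e-06]), 'ee_pos': array([ 0.12147719, -0.53620325,  0.24157057]), 'tcp_rot': array([-1.79998802e+02,  7.61349372e-02, -7.72348476e+01]), 'wrist_force': array([ 0.28200771, -0.74871234, -0.11814265]), 'torque': array([-0.06031555,  0.0089965 ,  0.01560615]), 'opening': 0.08577723774507429}
scene [[399.94909781   0.         321.6913729 ]
 [  0.         399.94909781 201.2956169 ]
 [  0.           0.           1.        ]] [[-1.29722760e-01  9.91549987e-01  7.92828097e-04]
 [ 7.17697240e-01  9.44467313e-02 -6.89920638e-01]
 [-6.84165679e-01 -8.89293986e-02 -7.23884580e-01]] [ 0.00409543 -0.33990841  1.37200002]
top [[512.89223302   0.         309.79213193]
 [  0.         512.89223302 200.55870278]
 [  0.           0.           1.        ]] [[-0.01862345 -0.99978872  0.00869922]
 [-0.98751419  0.01703216 -0.1566066 ]
 [ 0.15642534 -0.01150716 -0.98762275]] [0.05711291 0.62546495 1.09573309]
```

View pics/scene0.png

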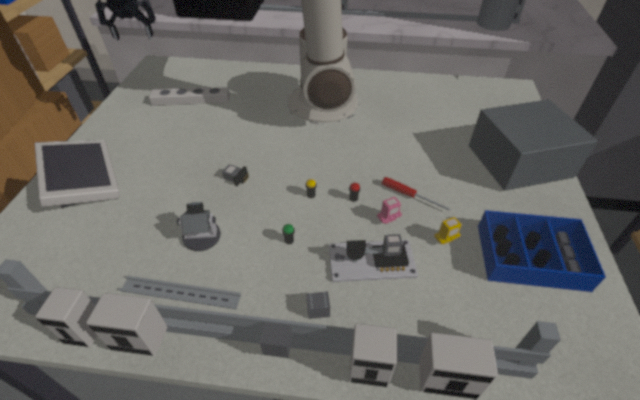

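View pics/top0.png

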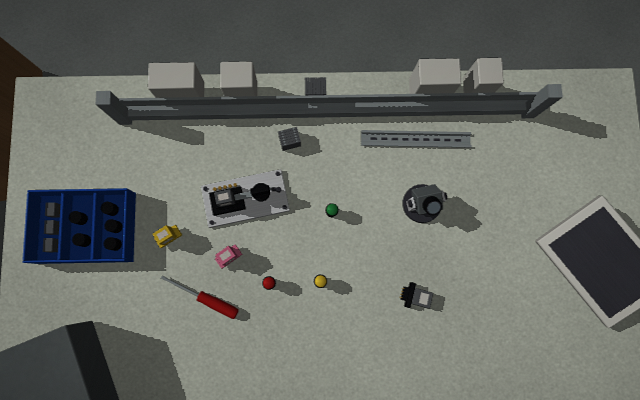

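The scene view shows the fixture at about (372,262) and the inspection camera at (200,230). The top view has the fixture at (245,198), with the grey relay at (224,198) and the knob at (262,192). The inspection camera is at (425,203).

Possible mix-ups for the relay, in top-view pixels:
- **Grey relay in the socket:** (224,198). This is the one I want.
- **Spare grey relay lying down:** (417,297).
- **Pink look-alike:** (228,256).
- **Yellow look-alike:** (165,235).
- **Black parts in the blue bin:** around (95,225).

Next I'll take a close crop to check the choice.

```bash
cat > h.py <<'E'
import numpy as np,cv2
def cloud(c):
    K,R,t=c["K"],c["R"],c["t"]; z=c["range_z"].astype(float)
    v,u=np.mgrid[0:400,0:640]
    P=np.stack([(u-K[0,2])/K[0,0]*z,(v-K[1,2])/K[1,1]*z,z],-1)
    W=(P-t)@R
    W[z==0]=np.nan
    return W
E
python3 - <<'E'
from h import *
c=np.load("top0.npz"); W=cloud(c); s=np.load("scene0.npz"); S=cloud(s)
f=c["frame"][:,:,::-1]; g=s["frame"][:,:,::-1]
a=cv2.resize(f[160:235,190:300],None,fx=5,fy=5,interpolation=cv2.INTER_CUBIC)
b=cv2.resize(f[170:240,390:490],None,fx=5,fy=5,interpolation=cv2.INTER_CUBIC)
cv2.imwrite("pics/c1.png",a);cv2.imwrite("pics/c2.png",b)
cv2.imwrite("pics/c3.png",cv2.resize(g[225:285,320:425],None,fx=7,fy=7,interpolation=cv2.INTER_CUBIC))
cv2.imwrite("pics/c4.png",cv2.resize(g[195:255,160:240],None,fx=8,fy=8,interpolation=cv2.INTER_CUBIC))
for n,(u,v) in dict(relay=(224,198),knob=(262,192),plate=(275,205),cam=(433,207),bench=(350,240),green=(332,209)).items(): print(n,W[v,u].round(4))
for n,(u,v) in dict(relay=(391,240),knob=(355,245),plate=(342,272),bench=(280,200)).items(): print(n,S[v,u].round(4))
E
```

```text
relay [0.6296 0.2316 0.0841]
knob [0.6427 0.1501 0.0768]
plate [0.623  0.1256 0.014 ]
cam [ 0.6004 -0.2167  0.0966]
bench [ 0.5406 -0.0454  0.001 ]
green [ 0.6057 -0.0029  0.0545]
relay [0.6378 0.2288 0.082 ]
knob [0.6557 0.1534 0.0749]
plate [0.6858 0.1308 0.0127]
bench [ 0.4768 -0.0521  0.0011]
```

View pics/c1.png

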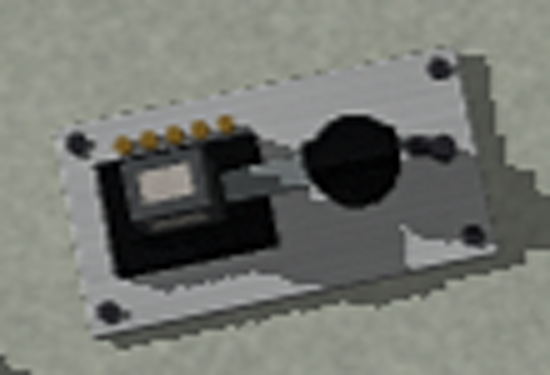

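View pics/c2.png

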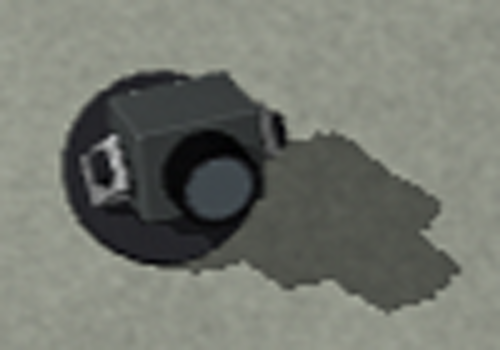

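View pics/c3.png

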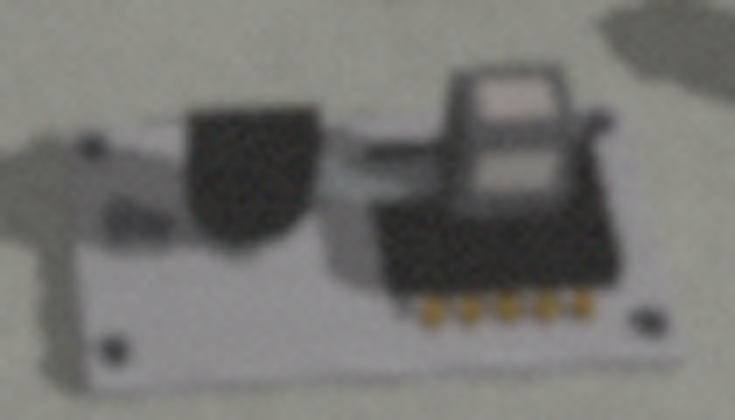

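View pics/c4.png

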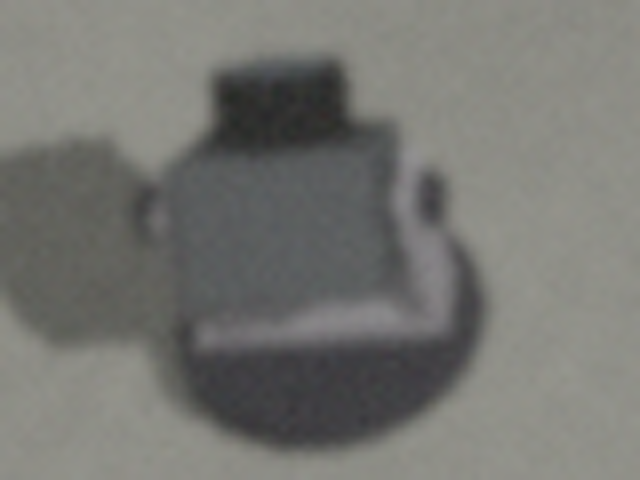

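The crop confirms it: the grey relay sits in the black block, under the steel tongue of the black knob. The inspection head leans towards the robot. Next I'll fit poses from the depth data.

```bash
cat >> h.py <<'E'
from scipy.spatial.transform import Rotation as Ro
def rect(P):
    (c,(w,h),a)=cv2.minAreaRect((P[:,:2]*1000).astype(np.float32)); return np.round(c,1),np.round((w,h),1),round(a,1)
def toolR(o): return Ro.from_euler("xyz",o["tcp_rot"],degrees=True).as_matrix()
def plan(o,target,yaw=None):
    R=toolR(o); d=R.T@(np.array(target)-o["ee_pos"])/0.025
    r=None
    if yaw is not None:
        xd=np.array([np.cos(np.radians(yaw)),np.sin(np.radians(yaw)),0]); l=R.T@xd
        r=(np.degrees(np.arctan2(l[1],l[0]))+90)%180-90
        r=(r,)
    print("inc",d.round(3),"roll deg",r,"units",None if r is None else round(r[0]/6,3))
E
python3 - <<'E'
from h import *
for n in ["top","scene"]:
    c=np.load(n+"0.npz"); W=cloud(c)
    m=np.isfinite(W[...,0])
    P=W[m]; rgb=c["frame"][m].astype(int)
    box=(P[:,0]>.52)&(P[:,0]<.76)&(P[:,1]>.06)&(P[:,1]<.32)
    Q=P[box]
    for nm,lo,hi in [("plate",.009,.016),("relaytop",.078,.09)]:
        s=Q[(Q[:,2]>lo)&(Q[:,2]<hi)]; 
        if nm=="relaytop": s=s[s[:,1]>.19]
        print(n,nm,len(s),rect(s),s[:,2].mean().round(4))
    s=Q[(Q[:,2]>.07)&(Q[:,1]<.19)]; print(n,"knob",len(s),rect(s),s[:,2].mean())
    b=(P[:,0]>.5)&(P[:,0]<.72)&(P[:,1]>-.32)&(P[:,1]<-.1); Q=P[b]
    s=Q[(Q[:,2]>.006)&(Q[:,2]<.016)]; print(n,"foot",len(s),cv2.minEnclosingCircle((s[:,:2]*1000).astype(np.float32)), s[:,2].mean())
    # head points: print clustering of z
    s=Q[Q[:,2]>.03]; print(n,"head",len(s),s.min(0).round(3),s.max(0).round(3))
    np.save(n+"_head.npy",s)
E
```

```text
top plate 2019 (array([633.9, 168.3]), array([171.6, 248. ]), 24.5) 0.0125
top relaytop 185 (array([633.8, 235. ]), array([27.8, 35.9]), 11.7) 0.0811
top knob 126 (array([648.8, 156.8]), array([14.9, 41.7]), 12.8) 0.07523863768992928
top foot 461 ((611.6650390625, -209.52146911621094), 139.26283264160156) 0.011127741827097859
top head 886 [ 0.586 -0.254  0.03 ] [ 0.658 -0.17   0.108]
scene plate 1721 (array([609.9, 187.9]), array([165.7, 190.6]), 11.3) 0.0127
scene relaytop 179 (array([634.3, 233.2]), array([29.7, 36.2]), 15.8) 0.0807
scene knob 123 (array([649.3, 154.4]), array([14.9, 41.3]), 11.4) 0.07501963015519585
scene foot 451 ((628.5414428710938, -232.16146850585938), 62.877689361572266) 0.012410626831766434
scene head 902 [ 0.586 -0.257  0.03 ] [ 0.657 -0.171  0.107]
```

```bash
python3 - <<'E'
from h import *
from workcell import get_obs,camera
o=get_obs(); c=camera("wrist"); print(c["hand_eye"].round(4),c["K"][0,0])
print(toolR(o).round(3))
plan(o,[.40,-.23,.33],-77.2+0)
# camera head planes from both clouds (RANSAC)
s=np.vstack([np.load("top_head.npy"),np.load("scene_head.npy")])
rng=np.random.default_rng(0); rem=s.copy()
for k in range(5):
    best=None
    for _ in range(3000):
        a=rem[rng.choice(len(rem),3,replace=False)]; n=np.cross(a[1]-a[0],a[2]-a[0]); l=np.linalg.norm(n)
        if l<1e-5: continue
        n/=l; i=abs((rem-a[0])@n)<.002
        if best is None or i.sum()>best.sum(): best=i
    p=rem[best]; u,sv,vt=np.linalg.svd(p-p.mean(0),full_matrices=False); n=vt[2]*np.sign(vt[2][2])
    print(best.sum(),p.mean(0).round(4),n.round(3)); rem=rem[~best]
E
```

```text
[[ 1.000e+00  1.300e-03  4.000e-04  2.000e-04]
 [-1.400e-03  9.498e-01  3.129e-01 -7.990e-02]
 [ 1.000e-04 -3.129e-01  9.498e-01 -1.311e-01]
 [ 0.000e+00  0.000e+00  0.000e+00  1.000e+00]] 306.0304400432741
[[ 0.221 -0.975 -0.   ]
 [-0.975 -0.221  0.001]
 [-0.001 -0.    -1.   ]]
inc [ -9.489 -13.572  -3.522] roll deg (np.float64(-0.03675940640664521),) units -0.006
604 [ 0.6387 -0.21    0.0752] [0.777 0.148 0.612]
237 [ 0.6284 -0.2104  0.0825] [0.766 0.154 0.624]
200 [ 0.6074 -0.1956  0.0788] [-0.478  0.567  0.671]
141 [ 0.6007 -0.2169  0.0937] [-0.586 -0.097  0.804]
110 [ 0.6244 -0.2087  0.0712] [0.934 0.173 0.312]
```

The head leans about 37° and its heading is about 11°. I'll fly over it for a wrist close-up.

Request:
arm_command(increments=[[[-0.8, -1.75, -0.3], 0], [[-1.6, -3.5, -0.6], 0], [[-2.4, -5.25, -0.9], 0], [[-3.2, -7, -1.2], 0], [[-4, -8.75, -1.5], 0]])

```text
time: 0.65
ee_pos: [0.3139, -0.389, 0.2796]
tcp_rot: [-180.0, 0.1, -77.3]
wrist_force: [0.2, -0.6, 0.7]
opening: 0.0856
```

Request:
arm_command(increments=[[[-0.8, -1.75, -0.2], 0], [[-1.6, -3.5, -0.4], 0], [[-2.4, -5.25, -0.6], 0], [[-3.2, -7, -0.8], 0], [[-4, -8.75, -1.0], 0]])

```text
time: 1.15
ee_pos: [0.5065, -0.2416, 0.3047]
tcp_rot: [180.0, 0.1, -77.2]
wrist_force: [0.1, -1.2, -0.6]
opening: 0.0855
```

Request:
arm_command(increments=[[[-0.6, -1.2, -0.2], 0], [[-1.1, -2.2, 0], 0], [[-1.1, -2.2, 0], 0]])

```text
time: 1.45
ee_pos: [0.5561, -0.2003, 0.3029]
tcp_rot: [179.9, 0.2, -77.0]
wrist_force: [0.3, -0.3, 0.6]
opening: 0.0853
```

```bash
cat >> h.py <<'E'
def wcam(name):
    from workcell import get_obs,camera
    o=get_obs(); c=camera("wrist"); T=c["hand_eye"]; R=toolR(o)
    Rw=R@T[:3,:3]; tw=R@T[:3,3]+o["ee_pos"]
    d=dict(frame=c["frame"],range_z=c["range_z"],K=c["K"],R=Rw.T,t=-Rw.T@tw,o_pos=o["ee_pos"],o_rot=o["tcp_rot"])
    np.savez(name+".npz",**d); cv2.imwrite(f"pics/{name}.png",c["frame"][:,:,::-1]); return o,d
E
python3 - <<'E'
from h import *
o,d=wcam("w1"); print(o["q"].round(1),o["ee_pos"])
E
```

```text
[-1.980e+01  1.310e+01  2.610e+01  1.032e+02  1.000e-01  1.472e+02] [ 0.55608115 -0.20034597  0.30291717]
```

View pics/w1.png

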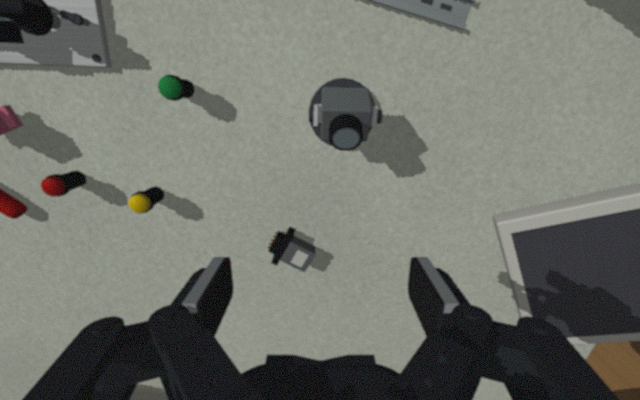

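The wrist view shows the camera foot at (345,115) with the lens at (346,133), and the yoke arms at (317,115) and (379,116). I'll fit these.

```bash
python3 - <<'E'
from h import *
d=np.load("w1.npz"); W=cloud(d); f=d["frame"]
cv2.imwrite("pics/w1c.png",cv2.resize(f[70:165,300:395,::-1],None,fx=6,fy=6,interpolation=cv2.INTER_CUBIC))
s=W[70:165,300:420].reshape(-1,3); s=s[np.isfinite(s[:,0])]
print("bench z",np.median(s[s[:,2]<.005][:,2]))
ft=s[(s[:,2]>.005)&(s[:,2]<.016)]; print("foot z",np.median(ft[:,2]),len(ft))
from scipy.optimize import least_squares
# foot disc: boundary extreme points; fit center so max radius ~45
c=cv2.minEnclosingCircle((ft[:,:2]*1000).astype(np.float32)); print(c)
h=s[s[:,2]>.03]; print(len(h),h.min(0),h.max(0))
rng=np.random.default_rng(0); rem=h.copy()
for k in range(5):
    best=None
    for _ in range(4000):
        a=rem[rng.choice(len(rem),3,replace=False)]; n=np.cross(a[1]-a[0],a[2]-a[0]); l=np.linalg.norm(n)
        if l<1e-5: continue
        n/=l; i=abs((rem-a[0])@n)<.0015
        if best is None or i.sum()>best.sum(): best=i
    p=rem[best]; u,sv,vt=np.linalg.svd(p-p.mean(0),full_matrices=False); n=vt[2]*np.sign(vt[2][2])
    print(best.sum(),p.mean(0).round(4),p.min(0).round(3),p.max(0).round(3),n.round(3)); rem=rem[~best]
E
```

```text
bench z -0.0004133315660338164
foot z 0.01147792598288559 610
((621.4041137695312, -214.74510192871094), 44.707664489746094)
3213 [ 0.58398473 -0.25811613  0.03488797] [ 0.65726266 -0.17186308  0.10391532]
1159 [ 0.6394 -0.2108  0.073 ] [ 0.622 -0.24   0.051] [ 0.657 -0.183  0.089] [0.801 0.165 0.576]
685 [ 0.6005 -0.2186  0.0938] [ 0.584 -0.238  0.082] [ 0.615 -0.201  0.104] [-0.546 -0.1    0.832]
595 [ 0.6153 -0.2148  0.0796] [ 0.588 -0.246  0.063] [ 0.632 -0.187  0.089] [-0.563 -0.117  0.818]
206 [ 0.6179 -0.2042  0.0882] [ 0.61 -0.23  0.06] [ 0.631 -0.172  0.102] [0.751 0.406 0.521]
193 [ 0.6215 -0.2181  0.0692] [ 0.597 -0.257  0.067] [ 0.644 -0.175  0.071] [-0.009 -0.003  1.   ]
```

View pics/w1c.png

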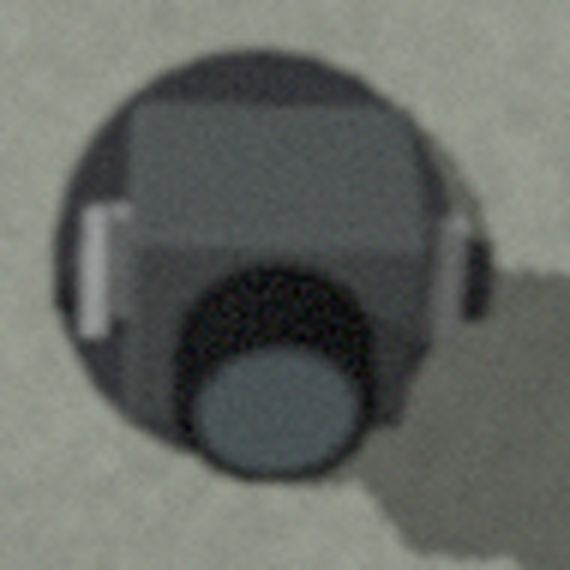

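Foot centre is (0.6214, -0.2147) with r = 44.7 mm, against 45 mm expected. Tilt is about 35° and yaw about 11.3°, which puts the focus near (0.536, -0.232, 0.182). Moves can't tilt the tool directly, so I'll check how the arm behaves at its reach limit in free air.

Request:
arm_command(increments=[[[1.1, -1.6, 0], 0], [[2.2, -3.2, 0], 0], [[3.3, -4.8, 0], 0], [[4.4, -6.4, 0], 0], [[5.5, -8, 0], 0]])

```text
time: 2.0
ee_pos: [0.7189, -0.2688, 0.2834]
tcp_rot: [-178.9, -0.7, -77.2]
wrist_force: [-16.1, 6.9, 20.5]
opening: 0.0853
```

```bash
python3 - <<'E'
from workcell import get_obs
o=get_obs(); print(o["q"].round(1),o["ee_pos"],o["tcp_rot"].round(2),o["wrist_force"].round(1))
E
```

```text
[-20.5  46.   70.8 113.5   0.  146.7] [ 0.71886205 -0.26882061  0.28342129] [-178.95   -0.66  -77.18] [-16.1   6.9  20.5]
```

```bash
python3 - <<'E'
from workcell import get_obs
o=get_obs(); print(o["q"].round(4),o["qd"].round(2))
E
```

```text
[-2.051380e+01  4.604660e+01  7.080390e+01  1.135176e+02  2.910000e-02
  1.466620e+02] [-0.83 28.54  1.96 -5.79 -0.   -0.91]
```

Joint 3 runs right up to its range limit there, so I'm backing off and won't use this. I'll tilt the relay in the grip against the fixed socket instead. The jaw axis is the same as the tilt axis, so this works geometrically.

Request:
arm_command(increments=[[[0, 1.8, 0], 0], [[0, 3.2, 0], 0], [[0, 4, 0], -1], [[-1, 4, 0], -2], [[-2, 4, 0], -3]])

```text
time: 2.5
ee_pos: [0.6076, -0.2437, 0.2813]
tcp_rot: [-179.2, -0.9, -59.2]
wrist_force: [0.2, 0.0, -0.4]
opening: 0.0854
```

```bash
python3 - <<'E'
from h import *
from workcell import get_obs
o=get_obs(); print(o["q"].round(2),o["ee_pos"],o["tcp_rot"].round(2),o["wrist_force"].round(1))
plan(o,[.6,.12,.30],12)
E
```

```text
[-2.1870e+01  2.0420e+01  3.2720e+01  1.0108e+02  4.0000e-02  1.2728e+02] [ 0.60760752 -0.24370881  0.28131949] [-179.23   -0.95  -59.15] [ 0.2  0.  -0.4]
inc [-12.633  -7.21   -0.859] roll deg (np.float64(-71.15408570771127),) units -11.859
```

Request:
arm_command(increments=[[[-1.4, -0.8, -0.1], -1.4], [[-2.8, -1.6, -0.2], -2.8], [[-4.2, -2.4, -0.3], -4.2], [[-5.6, -3.2, -0.4], -5.6], [[-7, -4, -0.5], -7]])

```text
time: 3.0
ee_pos: [0.6025, -0.0419, 0.2928]
tcp_rot: [179.9, -1.2, -16.9]
wrist_force: [0.4, -0.0, -0.1]
opening: 0.0856
```

```bash
python3 - <<'E'
from h import *
from workcell import get_obs
o=get_obs(); print(o["q"].round(2),o["ee_pos"],o["tcp_rot"].round(2),o["wrist_force"].round(1))
plan(o,[.62,.13,.26],12)
E
```

```text
[ -3.81  13.05  24.89 100.64  -0.36 103.07] [ 0.60248997 -0.04185451  0.29277543] [179.92  -1.24 -16.89] [ 0.4 -0.  -0.1]
inc [-1.355 -6.783  1.273] roll deg (np.float64(-28.89286714718208),) units -4.815
```

Request:
arm_command(increments=[[[-0.4, -1.8, 0.4], -1.3], [[-0.8, -3.6, 0.8], -2.6], [[-1.2, -5.4, 1.2], -3.8], [[-1.4, -6.8, 1.3], -4.8], [[-1.4, -6.8, 1.3], -4.8]])

```text
time: 3.5
ee_pos: [0.6186, 0.1334, 0.2582]
tcp_rot: [179.4, -1.0, 12.3]
wrist_force: [-0.3, -0.7, -0.2]
opening: 0.0854
```

```bash
python3 - <<'E'
from h import *
o,d=wcam("w2"); print(o["q"].round(1),o["ee_pos"],o["tcp_rot"].round(2))
E
```

```text
[12.4 16.4 25.  97.6 -0.6 90.2] [0.61858201 0.13343573 0.25816626] [179.36  -0.96  12.29]
```

View pics/w2.png

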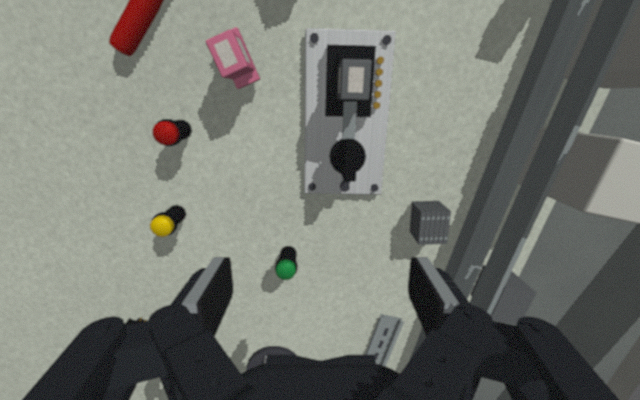

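The wrist view shows the knob at (347,155), the relay top at (355,80) and the tongue between them at (349,122). I'll fit these.

```bash
cat > fit.py <<'E'
from h import *
import sys
d=np.load(sys.argv[1]+".npz"); W=cloud(d).reshape(-1,3); P=W[np.isfinite(W[:,0])]
Q=P[(P[:,0]>.55)&(P[:,0]<.72)&(P[:,1]>.06)&(P[:,1]<.31)]
s=Q[(Q[:,2]>.072)&(Q[:,1]>.195)]; s=s[s[:,2]>np.median(s[:,2])-.004]; print("relay",len(s),rect(s),np.median(s[:,2]))
s=Q[(Q[:,2]>.070)&(Q[:,1]<.19)]; print("knob",len(s),rect(s),np.median(s[:,2]))
s=Q[(Q[:,2]>.008)&(Q[:,2]<.017)]; print("plate",len(s),rect(s),np.median(s[:,2]))
s=Q[(Q[:,2]>.036)&(Q[:,2]<.049)&(Q[:,1]<.225)]; print("tongue",len(s),s.mean(0),rect(s))
E
python3 fit.py w2
```

```text
relay 1188 (array([633.5, 234.4]), array([28.1, 35.6]), 11.5) 0.07958642425743591
knob 37742 (array([617. , 145.1]), array([145.7,  48.3]), 12.5) 0.3200821666765913
plate 8645 (array([641.4, 194.8]), array([100. , 190.3]), 11.1) 0.01149470697290417
tongue 1141 [0.64277515 0.17980158 0.04397526] (array([646.3, 181.4]), array([40.9, 91.2]), 5.9)
```

Everything agrees. The plate fits at 100 x 190.3 mm with yaw 11.1°. Predicted relay position from the plate is (633.7, 234.1), and I measured (633.5, 234.4). The knob axis is at (0.649, 0.1555). Now moving over the knob.

```bash
python3 - <<'E'
from h import *
from workcell import get_obs
o=get_obs(); plan(o,[.6491,.1555,.12],11.1)
E
```

```text
inc [ 1.297 -0.749  5.566] roll deg (np.float64(0.9285303979244617),) units 0.155
```

Request:
arm_command(increments=[[[0.4, -0.3, 1.5], 0.15], [[0.8, -0.5, 3.2], 0.15], [[1.3, -0.75, 4.8], 0.15], [[1.3, -0.75, 5.5], 0.15], [[1.3, -0.75, 5.5], 0.15]], claw=0, force=60)

```text
time: 4.05
ee_pos: [0.6478, 0.1532, 0.1184]
tcp_rot: [179.3, -0.7, 11.0]
wrist_force: [-0.4, -1.1, -0.5]
opening: 0.0427
```

```bash
python3 - <<'E'
from h import *
from workcell import get_obs
o,d=wcam("w3"); print(o["ee_pos"],o["tcp_rot"].round(2),o["opening"]); plan(o,[.6491,.1555,.060],11.1)
E
```

```text
[0.64777099 0.15319122 0.11841336] [179.31  -0.68  10.98] 0.042736319723422685
inc [ 0.042 -0.109  2.336] roll deg (np.float64(-0.1327222841436253),) units -0.022
```

View pics/w3.png

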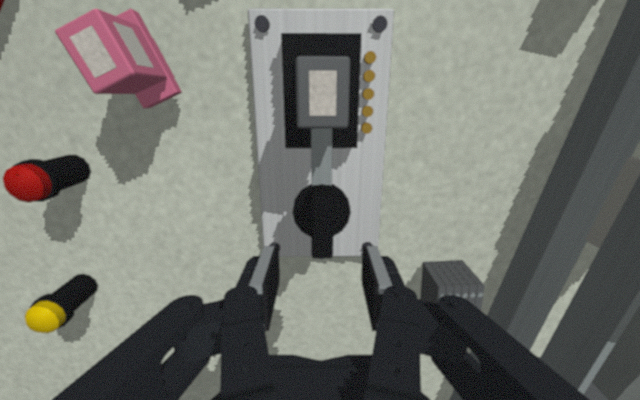

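The knob at (321,215) is centred between the jaws. Descending and pinching.

Request:
arm_command(increments=[[[0.04, -0.1, 1.2], 0], [[0.04, -0.1, 2.3], 0], [[0.04, -0.1, 2.3], 0]])

```text
time: 4.4
ee_pos: [0.649, 0.1542, 0.0622]
tcp_rot: [179.3, -0.7, 10.9]
wrist_force: [0.2, 0.6, -0.4]
opening: 0.0427
```

Request:
arm_command(increments=[[[0, 0, 0], 0], [[0, 0, 0], 0], [[0, 0, 0], 0], [[0, 0, 0], 0], [[0, 0, 0], 0]], claw=1, force=60)

```text
time: 4.9
ee_pos: [0.6494, 0.1538, 0.0652]
tcp_rot: [179.3, -0.8, 10.9]
wrist_force: [-4.7, -2.9, 6.7]
opening: 0.0129
```

Request:
arm_command(increments=[[[0, 0, 0], 1.2], [[0, 0, 0], 2.4], [[0, 0, 0], 3.6], [[0, 0, 0], 4.8], [[0, 0, 0], 6]])

```text
time: 5.4
ee_pos: [0.648, 0.1539, 0.0654]
tcp_rot: [179.8, -0.9, -25.4]
wrist_force: [-6.6, 0.6, -6.1]
opening: 0.0127
```

Request:
arm_command(increments=[[[0, 0, 0], 1.2], [[0, 0, 0], 2.4], [[0, 0, 0], 3.6], [[0, 0, 0], 4.8], [[0, 0, 0], 5.4]])

```text
time: 5.9
ee_pos: [0.647, 0.1546, 0.0653]
tcp_rot: [-179.7, -0.7, -58.1]
wrist_force: [-3.4, 4.2, -9.7]
opening: 0.0125
```

```bash
python3 - <<'E'
from h import *
o,d=wcam("w4"); print(o["ee_pos"],o["tcp_rot"].round(2),o["opening"],o["wrist_force"].round(1),o["torque"].round(2),o["q"].round(1))
E
```

```text
[0.6469753  0.15456346 0.06534922] [-179.74   -0.73  -58.06] 0.012527424664736324 [-3.4  4.2 -9.7] [0.78 1.11 0.21] [ 13.7  20.4   8.7  77.8  -0.6 161.7]
```

View pics/w4.png

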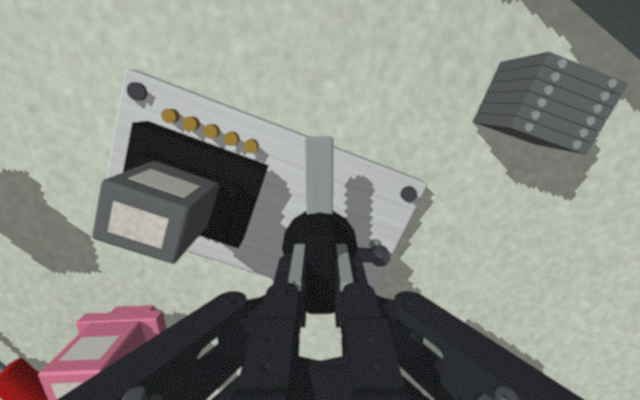

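The tongue at (319,175) now points clear of the relay, after 69° of turning. Releasing the knob and rising.

Request:
arm_command(increments=[[[0, 0, 0], 0], [[0, 0, 0], 0], [[0, 0, 0], 0], [[0, 0, -1.5], 0], [[0, 0, -3.0], 0]], claw=0)

```text
time: 6.45
ee_pos: [0.6458, 0.1548, 0.141]
tcp_rot: [-179.8, -0.7, -58.2]
wrist_force: [1.7, 0.7, 1.0]
opening: 0.0427
```

```bash
python3 - <<'E'
from h import *
from workcell import get_obs
o=get_obs(); print(o["ee_pos"],o["tcp_rot"].round(2),o["opening"])
plan(o,[.6334,.2343,.16],11.1)
E
```

```text
[0.64576386 0.1548117  0.14098156] [-179.81   -0.73  -58.15] 0.04265589552348701
inc [-2.952 -1.26  -0.794] roll deg (np.float64(-69.2522399683676),) units -11.542
```

Request:
arm_command(increments=[[[-0.2, -0.1, -1], -1.4], [[-0.8, -0.4, -1.2], -2.8], [[-1.6, -0.7, -1.2], -4.2], [[-2.4, -1, -1.2], -5.6], [[-2.95, -1.25, -1.2], -7]])

```text
time: 6.95
ee_pos: [0.6332, 0.2352, 0.1712]
tcp_rot: [179.7, -0.7, -15.8]
wrist_force: [-0.4, -0.1, 0.1]
opening: 0.0429
```

Request:
arm_command(increments=[[[0, 0, 0], -1.4], [[0, 0, 0], -2.8], [[0, 0, 0], -4.2], [[0, 0, 0], -4.6], [[0, 0, 0], -4.6]])

```text
time: 7.45
ee_pos: [0.6335, 0.2351, 0.172]
tcp_rot: [179.4, -0.6, 11.9]
wrist_force: [-0.7, 1.1, 0.8]
opening: 0.0425
```

```bash
python3 - <<'E'
from h import *
o,d=wcam("w5"); print(o["ee_pos"],o["tcp_rot"].round(2),o["opening"]); plan(o,[.6334,.2343,.056],11.1)
E
python3 fit.py w5
```

```text
[0.63348745 0.23512668 0.17200791] [179.39  -0.6   11.89] 0.042534440341256426
inc [-0.059 -0.018  4.64 ] roll deg (np.float64(0.7825733057355251),) units 0.13
relay 22019 (array([631.5, 239.5]), array([130.2,  33.6]), 12.0) 0.24036783160485603
knob 732 (array([648.9, 156.2]), array([42.2, 14.5]), 33.1) 0.07422318208879333
plate 9446 (array([641.6, 194.9]), array([100.1, 190.2]), 11.1) 0.0115165401576539
tongue 971 [0.6560742  0.16997757 0.04453464] (array([657.4, 168.7]), array([64.2, 21.8]), 14.5)
```

View pics/w5.png

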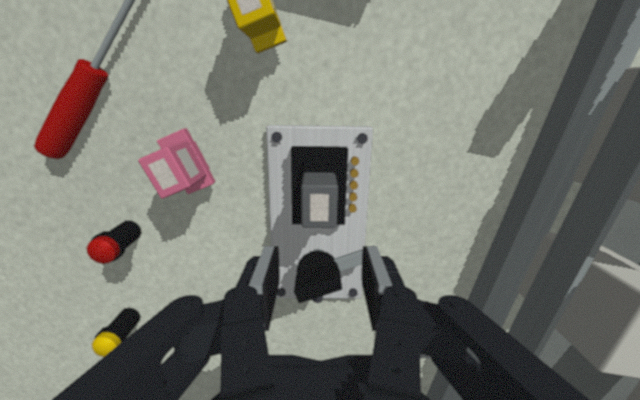

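The knob has stayed released: its bar is now at 33°, down from 101°. The relay at (319,205) is centred between the jaws. Descending.

Request:
arm_command(increments=[[[-0.05, 0, 1.5], 0.13], [[-0.05, -0.02, 3], 0.13], [[-0.05, -0.02, 4], 0.13], [[-0.05, -0.02, 4.6], 0.13], [[-0.05, -0.02, 4.6], 0.13]])

```text
time: 8.0
ee_pos: [0.6327, 0.234, 0.055]
tcp_rot: [179.4, -0.4, 11.0]
wrist_force: [0.4, -0.7, 0.7]
opening: 0.0427
```

Request:
arm_command(increments=[[[0, 0, 0], 0], [[0, 0, 0], 0], [[0, 0, 0], 0], [[0, 0, 0], 0]], claw=1, force=60)

```text
time: 8.4
ee_pos: [0.6334, 0.2342, 0.0566]
tcp_rot: [179.4, -0.6, 10.9]
wrist_force: [-0.9, -0.1, 6.0]
opening: 0.0274
```

Gripped, with an opening of 27.4 mm. Lifting 10 mm so the plug stays about 2 mm deep in the pocket.

Request:
arm_command(increments=[[[0, 0, -0.2], 0], [[0, 0, -0.4], 0], [[0, 0, -0.4], 0], [[0, 0, -0.4], 0]])

```text
time: 8.8
ee_pos: [0.6333, 0.2343, 0.0667]
tcp_rot: [179.4, -0.6, 10.9]
wrist_force: [0.1, 0.2, -1.5]
opening: 0.0271
```

```bash
python3 - <<'E'
from h import *
o,d=wcam("w6"); print(o["ee_pos"],o["tcp_rot"].round(2),o["opening"],o["wrist_force"].round(1),o["torque"].round(2))
E
```

```text
[0.63333329 0.23433433 0.06668205] [179.39  -0.57  10.95] 0.027070540337901787 [ 0.1  0.2 -1.5] [0.01 0.01 0.03]
```

View pics/w6.png

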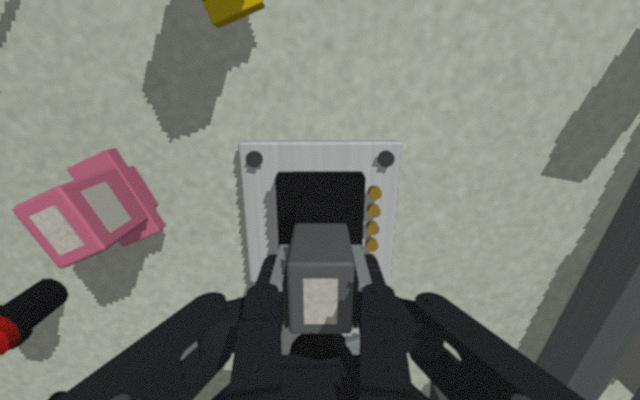

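The wrist view shows the relay top at (320,290), upright and 10 mm up. Easing the grip, I'll push towards fixture +x (tool -y) so the pocket lip pivots the relay.

Request:
arm_command(increments=[[[0, 0, 0], 0], [[0, -0.15, 0], 0], [[0, -0.3, 0], 0], [[0, -0.45, 0], 0], [[0, -0.5, 0], 0]], force=25)

```text
time: 9.35
ee_pos: [0.6313, 0.2444, 0.0671]
tcp_rot: [179.1, -0.6, 10.8]
wrist_force: [-0.0, -12.8, 6.5]
opening: 0.027
```

```bash
python3 - <<'E'
from h import *
o,d=wcam("w7"); print(o["ee_pos"],o["tcp_rot"].round(2),o["opening"],o["wrist_force"].round(1),o["torque"].round(2))
E
```

```text
[0.63133924 0.244385   0.06708458] [179.11  -0.58  10.85] 0.02703468717231825 [ -0.  -12.8   6.5] [-3.08 -0.08 -0.01]
```

View pics/w7.png

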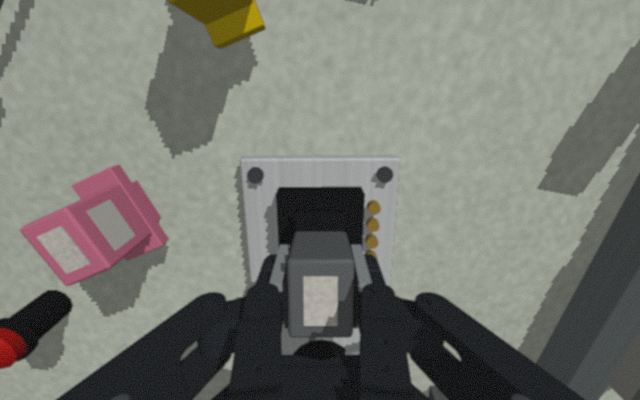

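```bash
cat > tilt.py <<'E'
from h import *
import sys
def planes(name,show=True):
    d=np.load(name+".npz"); z=d["range_z"].astype(float)
    W=cloud(d); R=Ro.from_euler("xyz",d["o_rot"],degrees=True).as_matrix(); T=(W-d["o_pos"])@R
    s=T.reshape(-1,3); s=s[np.isfinite(s[:,0])]
    m=(abs(s[:,0])<.0125)&(abs(s[:,1])<.045)&(s[:,2]>-.045)&(s[:,2]<.045); s=s[m]
    rng=np.random.default_rng(0); rem=s; out=[]
    for k in range(3):
        best=None
        for _ in range(1500):
            a=rem[rng.choice(len(rem),3,replace=False)]; n=np.cross(a[1]-a[0],a[2]-a[0]); l=np.linalg.norm(n)
            if l<1e-6: continue
            n/=l; i=abs((rem-a[0])@n)<.001
            if best is None or i.sum()>best.sum(): best=i
        p=rem[best]; n=np.linalg.svd(p-p.mean(0),full_matrices=False)[2][2]; n*=-np.sign(n[2])
        print(best.sum(),"c",p.mean(0).round(4),"y",p[:,1].min().round(4),p[:,1].max().round(4),"n",n.round(3),"tilt(-y)",np.degrees(np.arctan2(-n[1],-n[2])).round(1)); rem=rem[~best]
        if len(rem)<60: break
for n in sys.argv[1:]: print(n); planes(n)
E
python3 tilt.py w6 w7
```

```text
w6
3692 c [-0.0001 -0.0017 -0.0231] y -0.0186 0.0173 n [-0.006 -0.001 -1.   ] tilt(-y) 0.0
2302 c [ 0.     -0.0179 -0.0038] y -0.0195 -0.0164 n [-0.004 -1.    -0.015] tilt(-y) 89.1
824 c [ 0.0001 -0.0311  0.0389] y -0.0375 -0.0245 n [ 0.013  0.029 -0.999] tilt(-y) -1.7
w7
3949 c [-0.     -0.0012 -0.0232] y -0.0183 0.0174 n [ 0.003 -0.131 -0.991] tilt(-y) 7.5
1710 c [-0.     -0.0154 -0.0017] y -0.0182 -0.0117 n [ 0.001  0.993 -0.121] tilt(-y) -83.1
656 c [ 0.     -0.0182  0.0216] y -0.0227 -0.0118 n [ 0.007 -0.181 -0.983] tilt(-y) 10.4
```

Request:
arm_command(increments=[[[0, -0.1, 0], 0], [[0, -0.2, 0], 0], [[0, -0.3, 0], 0], [[0, -0.4, 0], 0], [[0, -0.4, 0], 0]])

```text
time: 9.9
ee_pos: [0.6298, 0.2522, 0.0673]
tcp_rot: [178.9, -0.6, 10.8]
wrist_force: [0.4, -11.0, 3.1]
opening: 0.0273
```

```bash
python3 - <<'E'
from h import *
o,d=wcam("w8"); print(o["ee_pos"],o["tcp_rot"].round(2),o["opening"],o["wrist_force"].round(1),o["torque"].round(2))
E
python3 tilt.py w8
```

```text
[0.62977642 0.25224665 0.06731235] [178.86  -0.59  10.76] 0.027319135154649028 [  0.4 -11.    3.1] [-2.51 -0.13 -0.04]
w8
4079 c [ 0.0001 -0.0014 -0.0232] y -0.0181 0.0161 n [ 0.004 -0.267 -0.964] tilt(-y) 15.5
1142 c [ 0.0001 -0.0127  0.0013] y -0.0177 -0.0066 n [ 0.002  0.97  -0.242] tilt(-y) -76.0
623 c [ 0.0004 -0.0129  0.0235] y -0.017 -0.0067 n [ 0.003 -0.313 -0.95 ] tilt(-y) 18.3
```

View pics/w8.png

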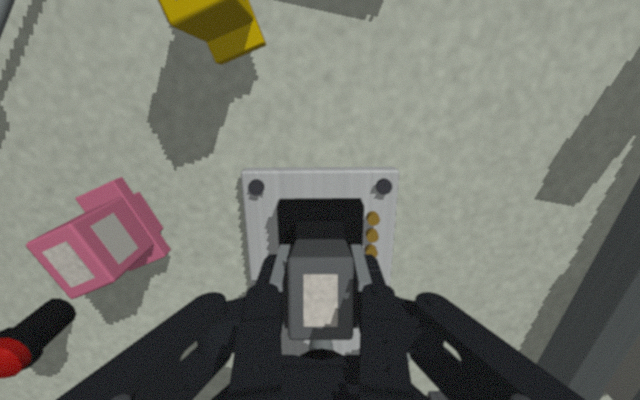

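The pivot works and can be measured: 0°, then 7.5°, then 15.5°. Continuing.

Request:
arm_command(increments=[[[0, -0.12, 0], 0], [[0, -0.24, 0], 0], [[0, -0.36, 0], 0], [[0, -0.48, 0], 0], [[0, -0.48, 0], 0]])

```text
time: 10.45
ee_pos: [0.6278, 0.262, 0.0665]
tcp_rot: [178.6, -0.5, 10.7]
wrist_force: [2.5, -10.5, -1.0]
opening: 0.0275
```

```bash
python3 - <<'E'
from h import *
o,d=wcam("w9"); print(o["ee_pos"],o["tcp_rot"].round(2),o["opening"],o["wrist_force"].round(1),o["torque"].round(2))
E
python3 tilt.py w9
```

```text
[0.62780352 0.26197803 0.06651947] [178.61  -0.55  10.68] 0.027466163844877673 [  2.5 -10.5  -1. ] [-2.34 -0.49  0.03]
w9
4269 c [-0.0002 -0.001  -0.0232] y -0.0173 0.0151 n [-0.005 -0.406 -0.914] tilt(-y) 24.0
711 c [-0.     -0.0047  0.0248] y -0.0095 0.0001 n [ 0.016 -0.461 -0.887] tilt(-y) 27.5
551 c [ 0.0014 -0.0041 -0.0204] y -0.017 0.016 n [-0.011 -0.413 -0.91 ] tilt(-y) 24.4
```

```bash
python3 - <<'E'
from h import *
from workcell import get_obs
o=get_obs(); up=-toolR(o)[:,2]; y=np.radians(11.3)
h=np.array([np.cos(y),np.sin(y),0]); l=np.array([-np.sin(y),np.cos(y),0])
print(up.round(4),"lean toward robot deg",np.degrees(np.arcsin(-up@h)),"side",np.degrees(np.arcsin(up@l)))
E
```

```text
[-0.0139  0.0218  0.9997] lean toward robot deg 0.5345326087776102 side 1.3823492480880166
```

Request:
arm_command(increments=[[[0, -0.12, 0], 0], [[0, -0.24, 0], 0], [[0, -0.36, 0], 0], [[0, -0.4, 0], 0], [[0, -0.4, 0], 0]])

```text
time: 11.0
ee_pos: [0.6263, 0.2695, 0.0659]
tcp_rot: [178.4, -0.5, 10.6]
wrist_force: [2.5, -10.2, -0.4]
opening: 0.0274
```

```bash
python3 - <<'E'
from h import *
o,d=wcam("w10"); print(o["ee_pos"],o["tcp_rot"].round(2),o["opening"],o["wrist_force"].round(1),o["torque"].round(2))
E
python3 tilt.py w10
```

```text
[0.62632282 0.26954191 0.06593385] [178.35  -0.52  10.58] 0.027395695982185143 [  2.5 -10.2  -0.4] [-2.52 -0.44 -0.03]
w10
4237 c [-0.0002 -0.0013 -0.023 ] y -0.0168 0.014 n [-0.008 -0.514 -0.858] tilt(-y) 31.0
631 c [ 0.0014  0.0011 -0.0229] y -0.0162 0.0151 n [-0.009 -0.515 -0.857] tilt(-y) 31.0
592 c [-0.      0.0055  0.0223] y -0.0037 0.0446 n [ 0.003 -0.512 -0.859] tilt(-y) 30.8
```

Request:
arm_command(increments=[[[0, -0.1, 0], 0], [[0, -0.2, 0], 0], [[0, -0.2, 0], 0]])

```text
time: 11.35
ee_pos: [0.6256, 0.2743, 0.0661]
tcp_rot: [178.3, -0.5, 10.6]
wrist_force: [-0.5, -1.8, 2.3]
opening: 0.0278
```

```bash
python3 - <<'E'
from h import *
o,d=wcam("w11"); print(o["ee_pos"],o["tcp_rot"].round(2),o["opening"],o["wrist_force"].round(1),o["torque"].round(2))
E
python3 tilt.py w11
```

```text
[0.62560165 0.27426273 0.0661136 ] [178.34  -0.55  10.55] 0.027778872112994197 [-0.5 -1.8  2.3] [-0.42 -0.02 -0.02]
w11
4297 c [-0.0001 -0.001  -0.0231] y -0.0164 0.0138 n [-0.004 -0.529 -0.848] tilt(-y) 32.0
608 c [0.     0.0114 0.0189] y -0.0025 0.0448 n [-0.007 -0.534 -0.846] tilt(-y) 32.3
553 c [ 0.0009 -0.0026 -0.0206] y -0.0161 0.0146 n [-0.005 -0.532 -0.846] tilt(-y) 32.2
```

View pics/w11.png

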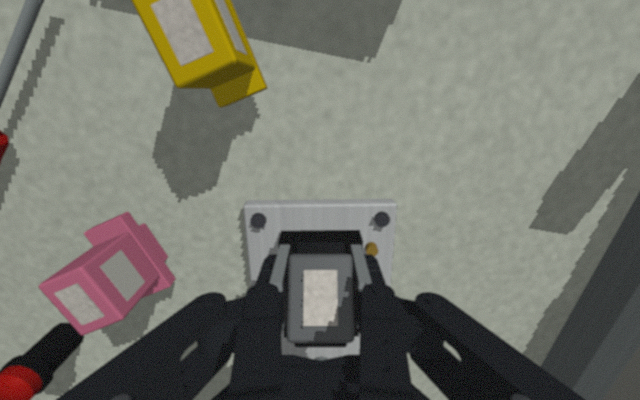

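The lip contact slipped off at 32.2° and I want about 35°. I'll re-seat the plug corner inside the pocket and nudge again.

Request:
arm_command(increments=[[[0, 0, -0.24], 0], [[0, 0.28, -0.24], 0], [[0, 0.56, -0.24], 0], [[0, 0.56, 0], 0], [[0, 0.56, 0.02], 0]])

```text
time: 11.9
ee_pos: [0.6278, 0.2602, 0.0648]
tcp_rot: [178.4, -0.5, 10.5]
wrist_force: [0.7, 0.8, -1.3]
opening: 0.027
```

```bash
python3 - <<'E'
from h import *
o,d=wcam("w12"); print(o["ee_pos"],o["tcp_rot"].round(2),o["opening"],o["wrist_force"].round(1),o["torque"].round(2))
E
python3 tilt.py w12
```

```text
[0.6277906  0.26016008 0.06478269] [178.35  -0.47  10.54] 0.027034793006782614 [ 0.7  0.8 -1.3] [ 0.06 -0.02 -0.04]
w12
4212 c [ 0.0001 -0.0009 -0.0232] y -0.0163 0.0139 n [ 0.001 -0.526 -0.851] tilt(-y) 31.7
780 c [ 0.0001 -0.0053  0.0371] y -0.012 0.0017 n [ 0.014  0.018 -1.   ] tilt(-y) -1.0
628 c [0.0001 0.0103 0.0196] y -0.0029 0.0447 n [-0.008 -0.532 -0.847] tilt(-y) 32.2
```

Request:
arm_command(increments=[[[0, -0.1, 0], 0], [[0, -0.2, 0], 0], [[0, -0.3, 0], 0], [[0, -0.36, 0], 0], [[0, -0.36, 0], 0]])

```text
time: 12.45
ee_pos: [0.6261, 0.2696, 0.0647]
tcp_rot: [178.4, -0.5, 10.6]
wrist_force: [0.6, -0.4, -0.8]
opening: 0.0271
```

```bash
python3 - <<'E'
from h import *
o,d=wcam("w13"); print(o["ee_pos"],o["tcp_rot"].round(2),o["opening"],o["wrist_force"].round(1),o["torque"].round(2))
E
python3 tilt.py w13
```

```text
[0.62605059 0.26957225 0.06474153] [178.35  -0.47  10.58] 0.027086102431218628 [ 0.6 -0.4 -0.8] [ 0.06 -0.02  0.03]
w13
4280 c [-0.0001 -0.001  -0.0231] y -0.0164 0.0138 n [-0.003 -0.53  -0.848] tilt(-y) 32.0
643 c [0.0001 0.011  0.0192] y -0.003 0.0449 n [ 0.01  -0.531 -0.847] tilt(-y) 32.1
534 c [ 0.0009 -0.0025 -0.0206] y -0.016 0.0147 n [-0.004 -0.531 -0.847] tilt(-y) 32.1
```

Request:
arm_command(increments=[[[0, 0.3, 0], 0], [[0, 0.48, 0], 0], [[0, 0.48, 0.12], 0], [[0, 0.48, 0.12], 0]])

```text
time: 12.9
ee_pos: [0.6288, 0.2567, 0.0633]
tcp_rot: [178.3, -0.6, 10.5]
wrist_force: [-0.3, -4.0, 6.8]
opening: 0.0272
```

```bash
python3 - <<'E'
from h import *
o,d=wcam("w14"); print(o["ee_pos"],o["tcp_rot"].round(2),o["opening"],o["wrist_force"].round(1),o["torque"].round(2))
E
python3 tilt.py w14
```

```text
[0.62883266 0.25666214 0.0632637 ] [178.31  -0.56  10.51] 0.027220930845094134 [-0.3 -4.   6.8] [-0.85  0.36 -0.02]
w14
4322 c [ 0.     -0.0012 -0.023 ] y -0.0165 0.0137 n [ 0.005 -0.534 -0.846] tilt(-y) 32.2
996 c [ 0.     -0.0072  0.0357] y -0.0155 0.0019 n [ 0.022  0.042 -0.999] tilt(-y) -2.4
639 c [0.0001 0.0109 0.0193] y -0.0155 0.0449 n [ 0.004 -0.535 -0.845] tilt(-y) 32.3
```

Request:
arm_command(increments=[[[0, -0.15, 0], 0], [[0, -0.3, 0], 0], [[0, -0.45, 0], 0], [[0, -0.48, 0], 0]])

```text
time: 13.35
ee_pos: [0.6269, 0.2688, 0.0633]
tcp_rot: [178.3, -0.6, 10.5]
wrist_force: [0.2, -3.2, 5.4]
opening: 0.0276
```

```bash
python3 - <<'E'
from h import *
from workcell import camera
o,d=wcam("w15"); print(o["ee_pos"],o["tcp_rot"].round(2),o["opening"],o["wrist_force"].round(1),o["torque"].round(2))
c=camera("scene"); cv2.imwrite("pics/s15.png",cv2.resize(c["frame"][200:285,330:440,::-1],None,fx=7,fy=7,interpolation=cv2.INTER_CUBIC))
E
python3 tilt.py w15
```

```text
[0.62686772 0.26883012 0.06334295] [178.28  -0.61  10.53] 0.027553960139866364 [ 0.2 -3.2  5.4] [-0.76 -0.19 -0.03]
w15
4286 c [-0.0001 -0.0014 -0.023 ] y -0.0165 0.0136 n [-0.002 -0.537 -0.844] tilt(-y) 32.4
636 c [-0.     -0.001   0.0275] y -0.0037 0.0069 n [-0.016 -0.992 -0.124] tilt(-y) 82.9
529 c [ 0.0006  0.0004 -0.0225] y -0.016 0.0147 n [-0.005 -0.539 -0.842] tilt(-y) 32.6
```

View pics/s15.png

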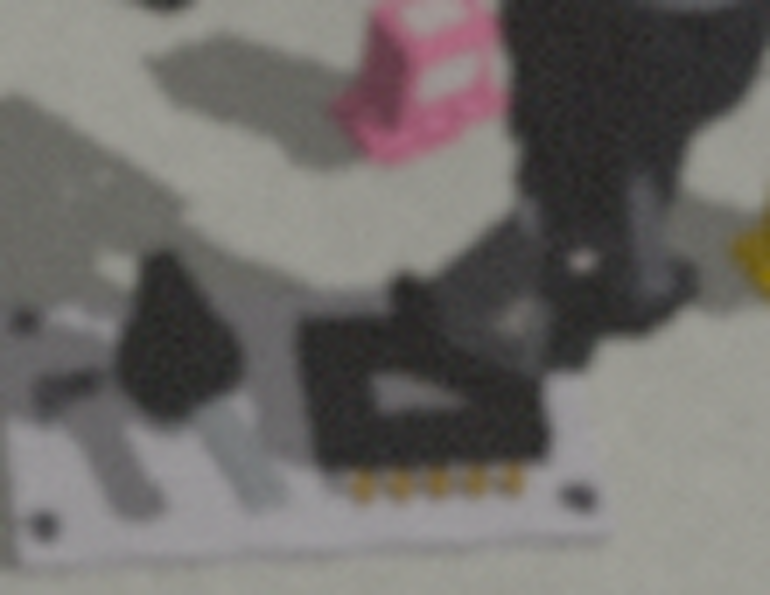

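The scene crop shows the relay held tilted above the block's right end. The plug no longer catches the lip and just slides, so tilt stays at 32.4°. With the tool's own lean of about 0.6°, that totals about 33°. I'll firm up the grip, lift, and re-measure the inspection camera more closely before deciding whether to correct it.

Request:
arm_command(increments=[[[0, 0, 0], 0], [[0, 0, -1], 0], [[0, 0, -3], 0], [[0, 0, -5], 0], [[0, 0, -7], 0]], force=60)

```text
time: 13.95
ee_pos: [0.6233, 0.2738, 0.2393]
tcp_rot: [178.3, -0.5, 10.6]
wrist_force: [1.7, 1.2, -1.4]
opening: 0.0272
```

```bash
python3 - <<'E'
from h import *
o,d=wcam("w16"); print(o["ee_pos"],o["tcp_rot"].round(2),o["opening"],o["wrist_force"].round(1),o["q"].round(1))
plan(o,[.52,-.10,.26],101.3)
E
python3 tilt.py w16
```

```text
[0.62334638 0.27384431 0.23927949] [178.33  -0.52  10.56] 0.027175381017949425 [ 1.7  1.2 -1.4] [ 24.4  24.3  33.   98.6  -1.7 103.9]
inc [-6.796 13.963 -0.485] roll deg (np.float64(89.25701366531081),) units 14.876
w16
4258 c [ 0.     -0.001  -0.0231] y -0.0164 0.0139 n [-0.005 -0.527 -0.85 ] tilt(-y) 31.8
676 c [-0.0003 -0.0014 -0.0244] y -0.0162 0.0122 n [-0.003 -0.526 -0.851] tilt(-y) 31.7
624 c [0.     0.0109 0.0193] y -0.0027 0.0449 n [ 0.011 -0.532 -0.847] tilt(-y) 32.1
```

View pics/w16.png

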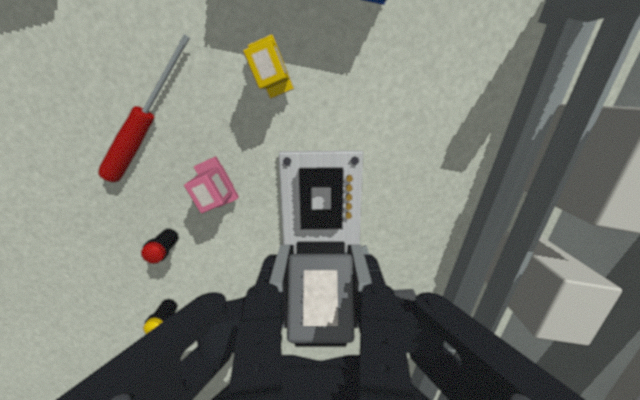

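Request:
arm_command(increments=[[[-0.8, 1.6, 0], -1.4], [[-1.6, 3.2, 0], -2.8], [[-2.4, 4.8, 0], -4.2], [[-3.2, 6.4, 0], -5.6], [[-4, 8, 0], -7]])

```text
time: 14.5
ee_pos: [0.5618, 0.0586, 0.2516]
tcp_rot: [178.2, 0.2, 52.9]
wrist_force: [-0.0, -0.2, -1.6]
opening: 0.0274
```

```bash
python3 - <<'E'
from h import *
from workcell import get_obs
o=get_obs(); print(o["ee_pos"],o["tcp_rot"].round(2),o["q"].round(1))
plan(o,[.52,-.14,.26],101.3)
E
```

```text
[0.56182287 0.05860254 0.25164244] [1.7817e+02 1.5000e-01 5.2930e+01] [ 6.6  6.  12.2 95.  -1.4 43.7]
inc [-7.348  3.462 -0.204] roll deg (np.float64(-48.348923629319536),) units -8.058
```

Request:
arm_command(increments=[[[-1.5, 0.7, 0], -1.4], [[-3, 1.4, 0], -2.8], [[-4.5, 2.1, -0.1], -4.2], [[-6, 2.8, -0.2], -5.6], [[-7.3, 3.4, -0.2], -7]])

```text
time: 15.0
ee_pos: [0.519, -0.1392, 0.2594]
tcp_rot: [178.7, 1.3, 94.7]
wrist_force: [1.5, 0.5, -1.1]
opening: 0.0272
```

```bash
python3 - <<'E'
from h import *
from workcell import get_obs
o,d=wcam("w17"); print(o["ee_pos"],o["tcp_rot"].round(2),o["q"].round(1))
plan(o,[.509,-.237,.2136],101.3)
E
```

```text
[ 0.51898755 -0.13917443  0.25944301] [178.74   1.29  94.71] [-14.6   2.    8.9  95.2  -0.8 -19.3]
inc [-3.825 -0.762  1.904] roll deg (np.float64(-6.561128386030219),) units -1.094
```

View pics/w17.png

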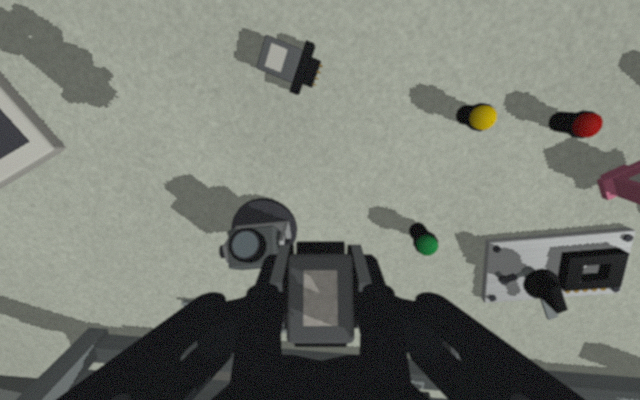

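```bash
cat > camfit.py <<'E'
from h import *
import sys
d=np.load(sys.argv[1]+".npz"); W=cloud(d).reshape(-1,3); s=W[np.isfinite(W[:,0])]
s=s[(s[:,0]>.565)&(s[:,0]<.68)&(s[:,1]>-.275)&(s[:,1]<-.155)&(s[:,2]<.115)]
print("bench",np.median(s[s[:,2]<.005][:,2])); ft=s[(s[:,2]>.006)&(s[:,2]<.016)]
h=s[s[:,2]>.03]
rng=np.random.default_rng(0); rem=h.copy()
for k in range(4):
    best=None
    for _ in range(4000):
        a=rem[rng.choice(len(rem),3,replace=False)]; n=np.cross(a[1]-a[0],a[2]-a[0]); l=np.linalg.norm(n)
        if l<1e-5: continue
        n/=l; i=abs((rem-a[0])@n)<.0012
        if best is None or i.sum()>best.sum(): best=i
    p=rem[best]; u,sv,vt=np.linalg.svd(p-p.mean(0),full_matrices=False); n=vt[2]*np.sign(vt[2][2])
    print(best.sum(),p.mean(0).round(4),n.round(3),"lean",np.degrees(np.arccos(n[2])).round(1),"yaw",np.degrees(np.arctan2(n[1],n[0])).round(1)); rem=rem[~best]
E
python3 camfit.py w17; python3 camfit.py w1; python3 tilt.py w17
```

```text
bench -0.0006302610565733185
808 [ 0.5996 -0.2172  0.0928] [-0.554 -0.1    0.827] lean 34.2 yaw -169.8
544 [ 0.6108 -0.2108  0.0763] [-0.559 -0.118  0.821] lean 34.8 yaw -168.1
137 [ 0.6061 -0.1883  0.0606] [-0.22   0.975  0.006] lean 89.6 yaw 102.7
130 [ 0.6221 -0.2354  0.0751] [ 0.134 -0.401  0.906] lean 25.0 yaw -71.6
bench -0.0004190027997381993
1111 [ 0.6396 -0.2109  0.0728] [0.802 0.165 0.574] lean 54.9 yaw 11.6
645 [ 0.6002 -0.2188  0.0936] [-0.551 -0.102  0.828] lean 34.1 yaw -169.5
580 [ 0.6155 -0.2146  0.0798] [-0.564 -0.117  0.818] lean 35.1 yaw -168.3
195 [ 0.6183 -0.2048  0.0884] [0.751 0.413 0.515] lean 59.0 yaw 28.8
w17
4246 c [-0.     -0.0015 -0.023 ] y -0.0168 0.0134 n [-0.003 -0.531 -0.848] tilt(-y) 32.1
640 c [0.0001 0.0106 0.0194] y -0.0031 0.0443 n [ 0.004 -0.536 -0.844] tilt(-y) 32.4
561 c [ 0.0004 -0.0016 -0.0213] y -0.0164 0.0142 n [-0.003 -0.535 -0.845] tilt(-y) 32.3
```

Camera tilt averages about 34.6° and yaw about 11.3°. The two focus estimates, from the pivot and from the lens, agree to 1 mm. The relay's total tilt is about 33°, an error under 2°, so I'll keep this grip. Now I'll work out the final pose from the measured top face.

```bash
cat > fin.py <<'E'
from h import *
def go(o,top,n,focus=np.array([.5385,-.2308,.1837]),yaw=101.3):
    R=toolR(o); org=np.array(top)-.064*np.array(n)/np.linalg.norm(n)
    # desired R: roll about tool z so that tool x heads to yaw
    xd=np.array([np.cos(np.radians(yaw)),np.sin(np.radians(yaw)),0]); l=R.T@xd; r=np.degrees(np.arctan2(l[1],l[0]))
    R2=R@Ro.from_euler("z",r,degrees=True).as_matrix()
    tcp=focus-R2@org; print("org_tool",org.round(4),"tcp target",tcp.round(4),"inc",(R.T@(tcp-o["ee_pos"])/.025).round(3),"roll units",round(r/6,3))
    zr=R2@np.array(n)/np.linalg.norm(n); a=np.array([-.555,-.111,.824]); a/=np.linalg.norm(a)
    print("relay z",zr.round(3),"err deg",np.degrees(np.arccos(zr@a)).round(2),"now origin",(o["ee_pos"]+R@org).round(4))
E
python3 - <<'E'
from fin import *
from workcell import get_obs
go(get_obs(),[0,-.0016,-.023],[-.001,-.533,-.846])
E
```

```text
org_tool [0.0001 0.0325 0.0311] tcp target [ 0.5059 -0.2365  0.2142] inc [-3.62  -0.88   1.879] roll units -0.961
relay z [-0.542 -0.086  0.836] err deg 1.75 now origin [ 0.5511 -0.1408  0.2289]
```

Request:
arm_command(increments=[[[-1, -0.2, 0.3], -0.4], [[-2, -0.5, 0.8], -0.96], [[-3, -0.8, 1.4], -0.96], [[-3.62, -0.88, 1.88], -0.96], [[-3.62, -0.88, 1.88], -0.96]])

```text
time: 15.55
ee_pos: [0.5052, -0.2374, 0.2115]
tcp_rot: [179.1, 1.4, 101.1]
wrist_force: [0.4, 0.0, -1.4]
opening: 0.0273
```

Request:
arm_command(increments=[[[0, 0, 0], 0], [[0, 0, 0], 0]])

```text
time: 15.75
ee_pos: [0.5055, -0.2366, 0.2116]
tcp_rot: [179.1, 1.4, 101.2]
wrist_force: [0.0, -0.0, -1.1]
opening: 0.0271
```

```bash
python3 - <<'E'
from fin import *
from workcell import get_obs,camera
o,d=wcam("w18"); print(o["ee_pos"],o["tcp_rot"].round(2),o["qd"].round(2),o["opening"])
go(o,[0,-.0016,-.023],[-.001,-.533,-.846])
c=camera("scene"); np.savez("s18.npz",**c); cv2.imwrite("pics/s18.png",cv2.resize(c["frame"][110:260,110:290,::-1],None,fx=4,fy=4,interpolation=cv2.INTER_CUBIC))
c=camera("top"); np.savez("t18.npz",**c); cv2.imwrite("pics/t18.png",c["frame"][:,:,::-1])
E
python3 tilt.py w18
```

```text
[ 0.50552379 -0.23660397  0.21158847] [179.11   1.38 101.18] [ 0.31 -0.38  0.31  0.22 -0.07 -0.14] 0.02708415679283853
org_tool [0.0001 0.0325 0.0311] tcp target [ 0.506  -0.2366  0.2143] inc [-0.006  0.021 -0.109] roll units -0.017
relay z [-0.539 -0.088  0.837] err deg 1.77 now origin [ 0.538  -0.2309  0.181 ]
w18
4278 c [ 0.0001 -0.0014 -0.023 ] y -0.0169 0.0135 n [ 0.001 -0.527 -0.85 ] tilt(-y) 31.8
655 c [0.0002 0.0105 0.0194] y -0.0033 0.0446 n [-0.001 -0.529 -0.848] tilt(-y) 32.0
567 c [-0.0005 -0.0044 -0.0214] y -0.0164 0.0112 n [-0.02  -0.625 -0.78 ] tilt(-y) 38.7
```

View pics/s18.png

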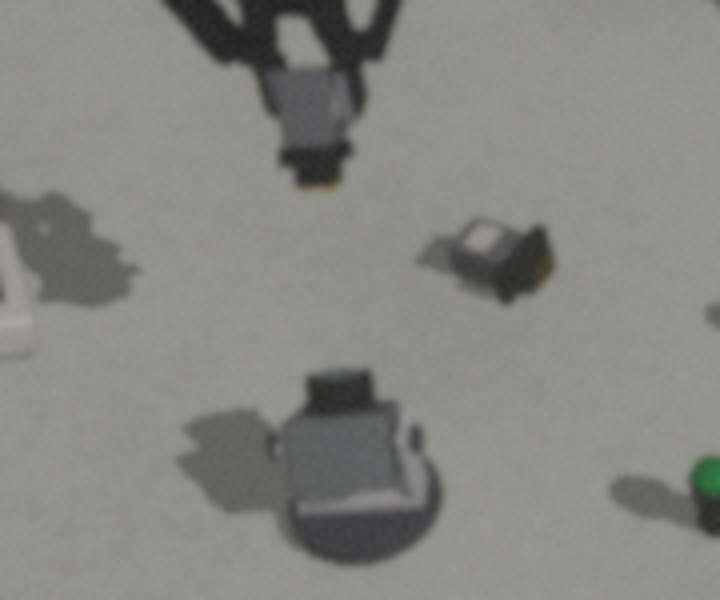

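View pics/t18.png

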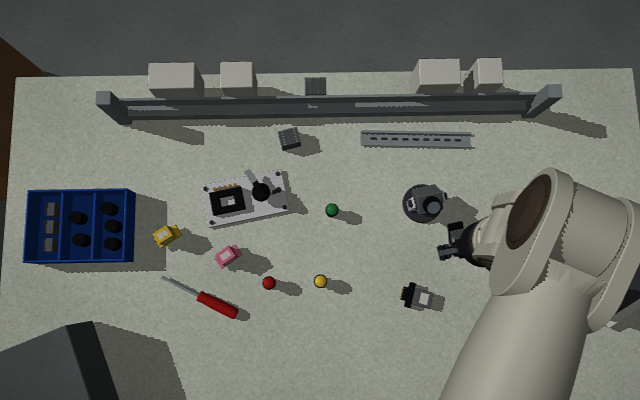

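View pics/w18.png

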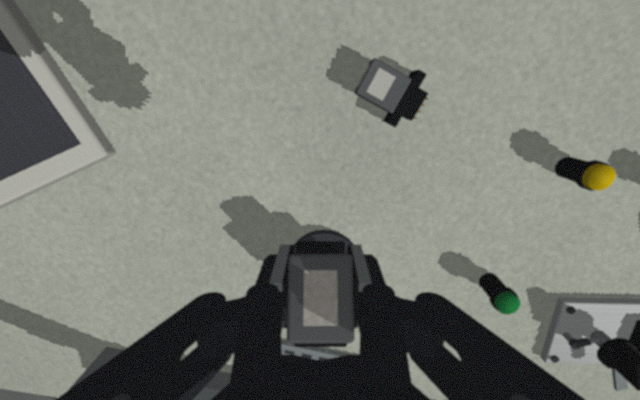

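The scene crop shows the relay with its pins facing the lens and the plug at crop (318,172), in line with the lens at (340,385). In the top view the bystanders are unmoved. I'll check the plug in the scene camera and correct the 2.7 mm height offset.

Request:
arm_command(increments=[[[0, 0.02, -0.12], 0], [[0, 0.02, -0.12], 0], [[0, 0.02, -0.12], 0]])

```text
time: 16.2
ee_pos: [0.5063, -0.2364, 0.2155]
tcp_rot: [179.0, 1.4, 101.2]
wrist_force: [-0.5, -0.8, -0.5]
opening: 0.0273
```

```bash
python3 - <<'E'
from fin import *
from workcell import get_obs,camera
o=get_obs(); print(o["ee_pos"],o["tcp_rot"].round(2),o["qd"].round(2),o["time"])
go(o,[0,-.0015,-.023],[0,-.53,-.848])
c=camera("scene"); W=cloud(c)
org=np.array([.538,-.2309,.1837]); p=c["K"]@(c["R"]@org+c["t"]); print("pred px",p[:2]/p[2])
cv2.imwrite("pics/s19.png",cv2.resize(c["frame"][130:165,170:215,::-1],None,fx=12,fy=12,interpolation=cv2.INTER_NEAREST))
s=W[120:170,165:215].reshape(-1,3); s=s[np.isfinite(s[:,0])&(s[:,2]>.13)]
for fo in [org]:
    a=np.array([-.541,-.085,.837]); a/=np.linalg.norm(a)
    h=(s-fo)@a; yv=np.array([-.196,.98,0]); l=(s-fo)@yv; xv=np.cross(yv,a); x=(s-fo)@xv
    for lo,hi in [(-.006,-.001),(0,.010),(.013,.021),(.03,.06)]:
        m=(h>lo)&(h<hi)&(abs(l)<.025)
        if m.sum(): print(lo,hi,m.sum(),"along y",l[m].min().round(4),l[m].max().round(4),"x",x[m].min().round(4),x[m].max().round(4))
E
python3 tilt.py w18 >/dev/null
```

```text
[ 0.50625127 -0.23638501  0.2154849 ] [179.04   1.45 101.22] [-0.22  0.21 -0.25  0.01  0.02  0.01] 16.2
org_tool [0.     0.0324 0.0313] tcp target [ 0.506  -0.2365  0.2144] inc [-0.001 -0.01   0.043] roll units -0.009
relay z [-0.538 -0.086  0.839] err deg 1.95 now origin [ 0.5387 -0.2307  0.1848]
pred px [189.56824682 155.3849941 ]
-0.006 -0.001 1 along y 0.0059 0.0059 x 0.0028 0.0028
0 0.01 52 along y -0.0098 0.0099 x -0.0082 0.0186
0.013 0.021 58 along y -0.0133 0.014 x -0.0246 0.0311
0.03 0.06 298 along y -0.0247 0.0246 x -0.0121 0.0248
```

View pics/s19.png

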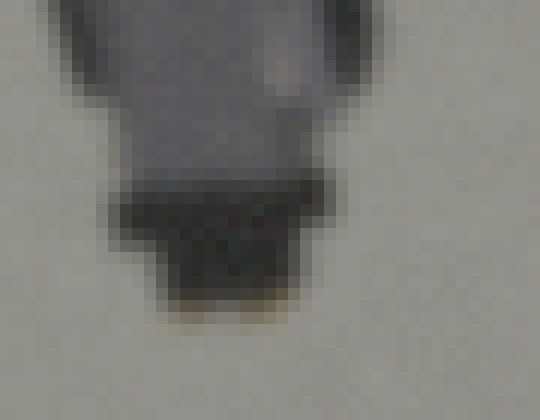

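The scene camera gives the plug centred sideways (±9.8 mm), with the underside at the right height. It also suggests about 3 mm along the base's long side, against 0–1 mm from the wrist camera. I'll split the difference with a small nudge and settle.

Request:
arm_command(increments=[[[0, -0.06, 0.07], 0], [[0, -0.06, 0.07], 0], [[0, -0.06, 0.07], 0], [[0, -0.06, 0.07], 0]])

```text
time: 16.65
ee_pos: [0.5047, -0.2368, 0.2135]
tcp_rot: [179.1, 1.4, 101.2]
wrist_force: [0.4, 0.4, -1.9]
opening: 0.0273
```

```bash
python3 - <<'E'
from fin import *
from workcell import get_obs
o,d=wcam("w20"); print(o["ee_pos"],o["tcp_rot"].round(2),o["qd"].round(2),o["time"],o["opening"])
go(o,[0,-.0015,-.023],[0,-.53,-.848])
E
python3 tilt.py w20
```

```text
[ 0.50467635 -0.2368148   0.21350461] [179.05   1.44 101.21] [0.   0.03 0.06 0.05 0.04 0.04] 16.65 0.027282255902498317
org_tool [0.     0.0324 0.0313] tcp target [ 0.5061 -0.2365  0.2144] inc [ 0.001  0.057 -0.036] roll units -0.012
relay z [-0.538 -0.086  0.839] err deg 1.96 now origin [ 0.5371 -0.2312  0.1828]
w20
4292 c [ 0.     -0.0016 -0.0229] y -0.0168 0.0134 n [-0.004 -0.531 -0.848] tilt(-y) 32.0
650 c [0.0001 0.0108 0.0191] y -0.0032 0.0445 n [-0.006 -0.53  -0.848] tilt(-y) 32.0
512 c [-0.0004 -0.0027 -0.0238] y -0.0167 0.0111 n [-0.006 -0.532 -0.847] tilt(-y) 32.1
```

The arm is still, the grip is steady and the pose is within tolerance, so I'm handing in.

```bash
python3 -c "
from workcell import job_done,get_obs
print(job_done()); print(get_obs()['time'])"
```

```text
the job is handed in; nothing more can be done
None
the job is handed in; nothing more can be done
```

I turned the clamp knob 69° clockwise until it stayed released, then pulled the relay out of the socket. It is now held still in front of the inspection camera, pins facing the lens. I handed the job in just after 16.65 s on the robot's clock. The moves can't tilt the tool, so I pivoted the relay in the grip against the fixed socket's lip, then gripped it at 60 N.

**Last checks**
- **Position:** the wrist camera puts the plug's underside at (0.537, -0.231, 0.183), about 2 mm from my estimated focus at (0.5385, -0.2308, 0.1837).
- **Angle:** the pins are about 2° off the optical axis. I stopped at 32° of tilt in the grip because the plug no longer caught the lip.
- **Steadiness:** joint speeds were near zero and the grip opening was steady at 27.3 mm.
- **Surroundings:** at the final pose the knob was still released and nothing else on the bench appeared to have moved.

**Disagreements**
- The scene camera put the relay about 3 mm further along the base's long side than the wrist camera did, so I split the difference.
- Estimates of the camera's tilt ranged from about 33° to 37°; I used about 34.5°.

**Joint range reading:** an early test at the reach limit briefly read joint 3 at 70.80°, against its 70.77° limit. I backed off straight away, but it may count as passing the range.

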